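# Put the blue kiln post back in its slot

## Robot

A 6-joint arm with a two-finger parallel gripper is mounted at the origin on the work surface. World frame = base frame: x ahead of the robot, y to its left, z up, the work surface at z = 0. Lengths are in mm, angles in rad, forces in N, time in s.
With the tool pointing down it reaches from about 350 to 925 mm from the base axis. Payload 6.4 kg.
Tool frame: the origin (TCP) lies midway between the tips of the shut fingers; the grasp point (between the pads) lies 19 mm behind it; z points along the fingers, y is the line along which they close (so a half turn about z gives the same grasp; the last joint's range is limited). The gripper opens to 94 mm and grips with 3 to 60 N. Pads are 16 mm wide; open, the fingers measure 119 mm over their backs; the gripper's body (75 mm by 177 mm) begins 78 mm behind the grasp point.
Start: joints at [-1.433, 0.245, 1.558, -0, 1.339, -0.174], TCP at [199.407, -618.668, 205.455] pointing down, gripper open.
Joint ranges: [-3.13, 3.13], [-1.02, 2.26], [0.13, 2.54], [-0.95, 4.09], [0.21, 2.88], [-2.74, 2.74]. Speed limits (rad/s): [2.57, 2.57, 3.14, 3.14, 3.14, 3.14].

## Interface

Orientations are given as a rotation vector (axis times angle).
In Python, from station import manip gives the robot as it stands.
- The arm moves only by the shell command python3 -m jog 'ROWS'. ROWS is JSON, one flat list of numbers, 7 for each row, row after row: the opening, from 0 (shut) to 1 (fully open), then the shift along the world's x, y, z in m, then the turn, a rotation vector about the world's x, y, z in degrees. In form: [grip, x, y, z, ax, ay, az, grip, x, y, z, ax, ay, az, ...]. A call has 1 to 12 rows; each row is the pose to reach, as a shift and turn from the pose commanded when the call began; what a row does not reach only later rows make up. A row lasts 1/8 s, in which the tool goes at most 62.5 mm and 10.7 degrees, less where a joint would pass 70% of its speed; a pose out of reach is approached as far as the arm can. A call with a gripper value outside its range is refused whole. The fingers move at their own pace and stop on an object; the grip force is fixed at half the most. Time passes only in rows, so rows that repeat a pose let the fingers close. It gives the time, the measured TCP pose, the force, the opening and the grip force at its end, in the units of the state.
- manip.get_obs(): the state, without advancing time (a new reading comes with each control period).
- manip.camera(name): name is "side" or "top"; returns a dict with "frame" (420x560x3 uint8, red, green, blue), "range_z" (420x560 float32, mm along the optical axis (not along the pixel's ray), 0 where there is no reading), "intrinsics" (3x3 intrinsics, pixels), "k1" (the pictures are not rectified: a ray, as slopes to the right and down, at radius r is drawn at 1 + k1 r^2 times it, then the intrinsics apply), "rvec" (rotation vector, rad) and "tvec" (3), from world to camera coordinates, as OpenCV has them. Camera axes: x right, y down, z forward; pixel columns grow to the right and rows downward; lengths in mm; the calibration is good to about 2 mm. A picture is of the moment at which its call begins.
- manip.sign_off(): hands the job in; it is judged then, once.
The state is a dict: "clock": time; "joint_pos": joint angles; "dq": joint speeds; "tau": joint torques, N m; "position": TCP position; "tcp_rot": TCP orientation; "ft_force": force on the tool from outside, world axes, zero at the start; "moment": the same for the moment, N m; "width": opening from 0.0 (shut) to 1.0 (fully open); "grasp_force": force on a finger pad.
Only numpy, scipy, OpenCV 4.12 (cv2) and the standard library are available. Lean on these libraries where they do the work, as an engineer would, in place of code of your own. Each camera call takes 0.05 s, during which the arm holds its last target. There are 200 camera calls.

## Task

The blue-ended kiln post has been left out on the pottery bench. Put it back in the rack slot that has the blue tile, standing upright on the slot's floor; the post is brittle, so lower it in rather than letting it fall. Leave the yellow-ended and red-ended posts standing where they are.

Things in the scene. Friction and masses are not known exactly. Their poses are not given: they have to be found in the camera images.
- post_blue: The kiln post to put away: a plain upright round cylinder of cream refractory, 38 mm in diameter and 100 mm tall, 0.15 to 0.31 kg, its top 30 mm painted blue. It starts upright on the bench, at least 50 mm clear of the other posts. Origin: centre of its underside; z runs up its axis.
- bay_blue: Fixed open plywood box, 66 x 66 mm inside, 5 mm walls, blue tile on a ledge beyond its +x wall (ends 78 mm from centre, lower than the walls). One of 3 alike (blue, yellow, red, any order) in a row along its y, 82 mm apart, on a board; red holds the red post. Origin: centre of its underside, 10 mm above the bench; inner floor 6 mm, wall tops 30 mm above the origin; z up, x away from the robot.
- post_yellow: Bystander post, same make, 38 mm in diameter and 80 mm tall with a yellow top, standing on the bench to the same side as the blue one. Origin: centre of its underside; z up.
- post_red: Bystander post, 38 mm in diameter and 65 mm tall with a red top, standing in the red-tiled slot of the rack, which may be next to the blue one. Origin: centre of its underside; z up.
Mind the look-alikes: they are no part of the job. What is shaped like the post_blue but green or turquoise is not meant.

How it is judged:
By the outcome, as a careful person would: the job done as asked, in the order asked, and still so for the second after the job is handed in, with the robot touching nothing.
It also fails if it takes over 38 s, if anything falls off the work surface, if the arm or the gripper's body presses on something with over 40 N, if the wrist force passes 120 N, or if a joint passes its speed limit or range.

## Working session

There is one attempt and no reset: what is moved stays moved. The work goes in short steps, Python scripts to look and compute and a shell command to move; the robot and the scene stay as the last step left them, time stands still between calls to the robot, and variables do not carry over. Pictures are saved under pics/ and viewed, at most 10 in all, crops included, and the job is handed in when it is done.

```bash
mkdir -p pics
cat > h.py <<'E'
import numpy as np,cv2
from station import manip
def grab(n):
    c=manip.camera(n); cv2.imwrite(f'pics/{n}_{manip.get_obs()["clock"]:.2f}.png',c['frame'][...,::-1]); np.savez(f'{n}.npz',**c); return c
def cloud(c):
    K=np.array(c['intrinsics']);R=cv2.Rodrigues(np.array(c['rvec'],float))[0];t=np.array(c['tvec'],float).ravel()
    h,w=c['range_z'].shape;v,u=np.mgrid[:h,:w]
    p=cv2.undistortPoints(np.stack([u,v],-1).reshape(-1,1,2).astype(float),K,np.array([float(c['k1']),0,0,0,0])).reshape(h,w,2)
    z=c['range_z'].astype(float);P=np.dstack([p*z[...,None],z]);W=(P-t)@R;W[z==0]=np.nan
    return W
E
python3 - <<'E'
from h import *
for n in('top','side'):
    c=grab(n);print(n,c['k1'],-cv2.Rodrigues(np.array(c['rvec'],float))[0].T@np.array(c['tvec'],float).ravel())
print(manip.get_obs())
E
ls pics
```

```text
top -0.14319160925039282 [ 374.84764815  -69.0986481  1029.68193049]
side -0.0650529616336388 [386.57161075 649.66165521 737.20090044]
{'clock': 0.1, 'joint_pos': array([-1.43307464e+00,  2.45749289e-01,  1.55886398e+00, -3.17764884e-05,
        1.33870457e+00, -1.74113649e-01]), 'dq': array([ 0.00044266, -0.0008617 , -0.00424031, -0.00053246,  0.00025207,
       -0.00071091]), 'tau': array([ 3.17587392e-04, -4.16915810e+01, -3.15526271e+01,  6.85951766e-02,
        3.09695117e-02, -4.74934677e-05]), 'position': array([ 199.33818332, -618.11784207,  204.46744431]), 'tcp_rot': array([-3.10177707e+00, -4.87590994e-01, -7.48456775e-07]), 'ft_force': array([-0.17611477, -0.49467631, -0.09737719]), 'moment': array([ 0.01028977,  0.01861696, -0.01108641]), 'grasp_force': 0.0, 'width': 1.0037094049357902}
side_0.10.png
top_0.05.png
```

View pics/top_0.05.png

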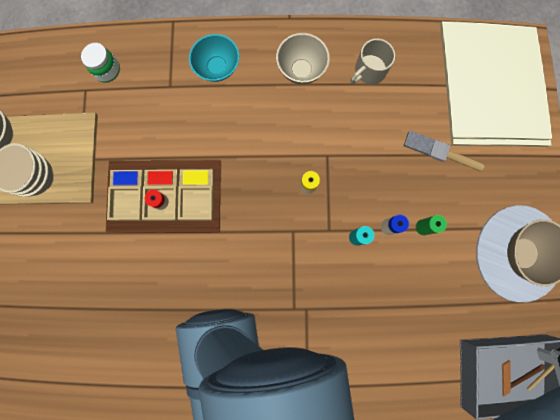

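View pics/side_0.10.png

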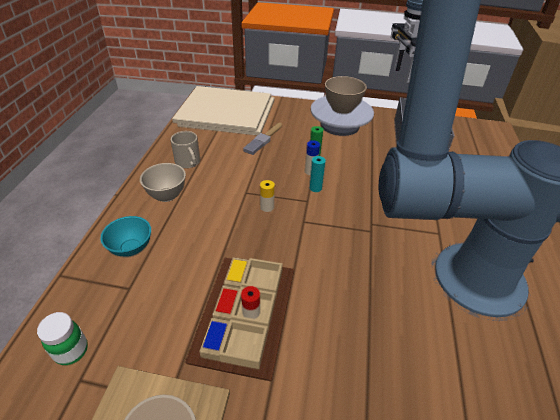

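```bash
cat > m.py <<'E'
from h import *
def topfit(W,u,v,zlo,zhi,r=22):
    s=W[v-r:v+r,u-r:u+r].reshape(-1,3);s=s[(s[:,2]>zlo)&(s[:,2]<zhi)]
    (c,rad)=cv2.minEnclosingCircle(s[:,:2].astype(np.float32));return np.round(np.r_[c,rad,np.median(s[:,2]),len(s)],1)
E
python3 - <<'E'
from m import *
L={n:np.load(n+'.npz') for n in('top','side')}
T=cloud(L['top']);S=cloud(L['side'])
for n,u,v,h in(('blue',399,224,100),('turq',365,235,100),('green',432,224,100),('yel',311,180,80),('red',154,198,81)):
    print(n,T[v+4,u+4].round(),topfit(T,u,v,h-6,h+6))
for n,u,v,h in(('blue',313,146,100),('turq',318,161,100),('green',316,131,100),('yel',267,186,80),('red',251,294,81)):
    print(n,'side',topfit(S,u,v,h-6,h+6))
f=L['top']['frame'].astype(int);g=L['side']['frame'].astype(int)
for n,W,f,b in(('top',T,f,(150,200,95,235)),('side',S,g,(255,370,190,300))):
    hsv=cv2.cvtColor(f.astype(np.uint8),cv2.COLOR_RGB2HSV)
    for nm,lo,hi in(('blue',110,130),('yellow',25,35)):
        m=np.zeros(f.shape[:2],bool);m[b[0]:b[1],b[2]:b[3]]=1
        m&=(hsv[...,0]>=lo)&(hsv[...,0]<=hi)&(hsv[...,1]>180)
        p=W[m];p=p[~np.isnan(p[:,0])];print(n,nm,len(p),cv2.minAreaRect(p[:,:2].astype(np.float32)),np.median(p[:,2]))
for n,W,b in(('top',T,(155,235,100,225)),('side',S,(250,380,185,300))):
    s=W[b[0]:b[1],b[2]:b[3]].reshape(-1,3);s=s[(s[:,2]>36)&(s[:,2]<44)]
    print(n,'walls',len(s),cv2.minAreaRect(s[:,:2].astype(np.float32)),np.median(s[:,2]),cv2.boxPoints(cv2.minAreaRect(s[:,:2].astype(np.float32))).round().tolist())
im=[cv2.resize(L['top']['frame'][150:240,95:230],None,fx=4,fy=4,interpolation=2)]
cv2.imwrite('pics/crop.png',im[0][...,::-1])
E
```

```text
blue [ 435. -335.   96.] [ 446.3 -327.9   20.4   99.5  270. ]
turq [ 413. -260.   99.] [ 423.8 -251.8   19.7   99.9  265. ]
green [ 434. -406.   98.] [ 444.  -409.7   19.9   99.6  260. ]
yel [ 535. -151.   78.] [ 545.1 -141.2   19.2   79.7  245. ]
red [500. 190.  77.] [509.2 201.3  18.7  79.9 220. ]
blue side [ 432.2 -330.4  102.7  100.2  297. ]
turq side [ 436.6 -287.2   60.9  100.2  212. ]
green side [ 445.4 -369.1   63.6  100.3  186. ]
yel side [ 544.1 -140.    21.3   79.9  134. ]
red side [507.9 202.1  19.9  80.  251. ]
top blue 283 ((561.6646118164062, 279.6145324707031), (55.23882293701172, 28.5250244140625), 89.69304656982422) 37.701721077573495
top yellow 323 ((561.0671997070312, 116.75435638427734), (56.402286529541016, 28.795635223388672), 89.29830932617188) 37.588176911803565
side blue 405 ((561.86474609375, 282.0133972167969), (30.556102752685547, 56.452762603759766), 0.6486504077911377) 38.65488414033103
side yellow 19 ((560.8837890625, 118.23382568359375), (56.17436981201172, 27.55950164794922), 89.70801544189453) 38.561061968076025
top walls 1832 ((522.761474609375, 199.28565979003906), (239.96902465820312, 113.91136932373047), 89.61760711669922) 38.89308938484874 [[465.0, 80.0], [579.0, 79.0], [581.0, 319.0], [467.0, 320.0]]
side walls 2227 ((523.1226196289062, 199.38372802734375), (115.77681732177734, 241.60491943359375), 0.1908882111310959) 39.07163126453346 [[465.0, 320.0], [466.0, 78.0], [581.0, 79.0], [581.0, 320.0]]
```

View pics/crop.png

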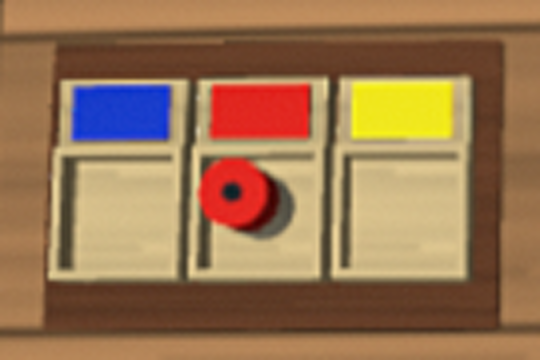

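The top view shows blue post at pixel (399,224), between turquoise (365,235) and green (432,224). Blue bay is the leftmost (about 125,205), with the red post next to it at (155,199). By depth, the post is at (446,-328), the bay centre at about (503,281). I'll close the fingers along x, clear of the neighbours.

```bash
python3 -m jog '[0.8,0.247,0.291,0,0,0,72, 0.8,0.247,0.291,0,0,0,72, 0.8,0.247,0.291,0,0,0,72, 0.8,0.247,0.291,0,0,0,72, 0.8,0.247,0.291,0,0,0,72, 0.8,0.247,0.291,0,0,0,72, 0.8,0.247,0.291,0,0,0,72, 0.8,0.247,0.291,0,0,0,72, 0.8,0.247,0.291,0,0,0,72, 0.8,0.247,0.291,0,0,0,72]'
python3 -c "
from h import *
grab('side')"; ls pics
```

```text
clock: 1.35
position: [445.8, -328.4, 205.3]
tcp_rot: [-2.227, -2.216, 0.0]
ft_force: [-0.5, 0.5, 0.3]
width: 0.802
grasp_force: 0.0
crop.png
side_0.10.png
side_1.40.png
top_0.05.png
```

```bash
python3 -m jog '[0.8,0,0,-0.06,0,0,0, 0.8,0,0,-0.1,0,0,0, 0.8,0,0,-0.144,0,0,0, 0.8,0,0,-0.144,0,0,0, 0.8,0,0,-0.144,0,0,0]'
python3 -c "
from h import *
c=grab('side'); cv2.imwrite('pics/s2.png',cv2.resize(c['frame'][60:240,220:460],None,fx=3,fy=3)[...,::-1])"
```

```text
clock: 2.02
position: [447.1, -328.9, 63.2]
tcp_rot: [2.223, 2.216, -0.0]
ft_force: [0.1, -0.7, 1.3]
width: 0.8
grasp_force: 0.0
```

View pics/s2.png

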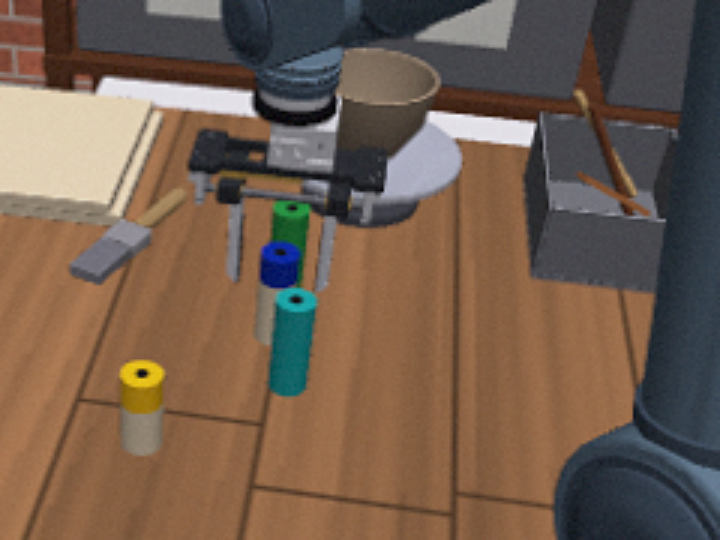

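The fingers (crop 235,280 and 320,285) straddle the blue post (280,265) at its upper part; both neighbours are clear. I'll close.

```bash
python3 -m jog '[0,0,0,0,0,0,0, 0,0,0,0,0,0,0, 0,0,0,0,0,0,0, 0,0,0,0,0,0,0, 0,0,0,0,0,0,0, 0,0,0,0,0,0,0]'; python3 -m jog '[0,0,0,0.03,0,0,0, 0,0,0,0.07,0,0,0, 0,0,0,0.11,0,0,0, 0,0,0,0.14,0,0,0, 0,0,0,0.14,0,0,0, 0,0,0,0.14,0,0,0]'
```

```text
clock: 2.82
position: [446.4, -327.7, 61.6]
tcp_rot: [-2.224, -2.219, -0.0]
ft_force: [-0.4, 0.9, 1.5]
width: 0.401
grasp_force: 30.0
clock: 3.58
position: [445.6, -326.8, 199.3]
tcp_rot: [-2.222, -2.216, -0.0]
ft_force: [0.1, 0.1, -2.6]
width: 0.4
grasp_force: 30.0
```

```bash
python3 -m jog '[0,0.003,0.03,0,0,0,0, 0,0.006,0.07,0,0,0,0, 0,0.010,0.11,0,0,0,0, 0,0.014,0.15,0,0,0,0, 0,0.018,0.19,0,0,0,0, 0,0.022,0.23,0,0,0,0, 0,0.026,0.27,0,0,0,0, 0,0.03,0.31,0,0,0,0, 0,0.034,0.35,0,0,0,0, 0,0.038,0.39,0,0,0,0, 0,0.042,0.43,0,0,0,0, 0,0.045,0.46,0,0,0,0]'; python3 -m jog '[0,0.005,0.04,0,0,0,0, 0,0.009,0.08,0,0,0,0, 0,0.011,0.12,0,0,0,0, 0,0.012,0.149,0,0,0,0, 0,0.012,0.149,0,0,0,0, 0,0.012,0.149,0,0,0,0, 0,0.012,0.149,0,0,0,0]'
python3 - <<'E'
from h import *
c=grab('side'); cv2.imwrite('pics/s3.png',cv2.resize(c['frame'][170:390,160:400],None,fx=2.5,fy=2.5)[...,::-1])
W=cloud(c);f=cv2.cvtColor(c['frame'],cv2.COLOR_RGB2HSV)
s=W[(W[...,2]>130)&(W[...,2]<250)&(np.hypot(W[...,0]-503,W[...,1]-281)<40)&(f[...,1]<140)|((f[...,0]>105)&(f[...,0]<130)&(f[...,1]>180)&(W[...,2]>130)&(np.hypot(W[...,0]-503,W[...,1]-281)<60))]
for z in range(130,260,8):
    q=s[(s[:,2]>=z)&(s[:,2]<z+8)]
    if len(q):print(z,len(q),q.min(0).round(),q.max(0).round())
E
```

```text
clock: 5.08
position: [490.0, 133.8, 198.8]
tcp_rot: [-2.221, -2.218, 0.005]
ft_force: [-0.3, -0.0, -2.8]
width: 0.401
grasp_force: 30.0
clock: 5.95
position: [503.2, 280.3, 200.7]
tcp_rot: [-2.225, -2.217, 0.002]
ft_force: [0.4, 0.4, -2.4]
width: 0.401
grasp_force: 30.0
138 42 [483. 281. 139.] [519. 300. 146.]
146 53 [483. 281. 146.] [518. 300. 154.]
154 59 [483. 281. 154.] [520. 300. 162.]
162 52 [483. 285. 162.] [519. 300. 170.]
170 53 [484. 285. 170.] [518. 301. 178.]
178 60 [483. 285. 178.] [517. 301. 186.]
186 62 [483. 284. 186.] [520. 301. 194.]
194 60 [482. 285. 194.] [518. 302. 202.]
202 88 [475. 285. 202.] [531. 301. 210.]
210 103 [473. 276. 210.] [533. 302. 218.]
218 119 [473. 276. 218.] [532. 301. 226.]
226 122 [473. 275. 226.] [533. 301. 234.]
234 432 [473. 262. 234.] [533. 301. 242.]
242 66 [472. 273. 242.] [533. 291. 250.]
```

View pics/s3.png

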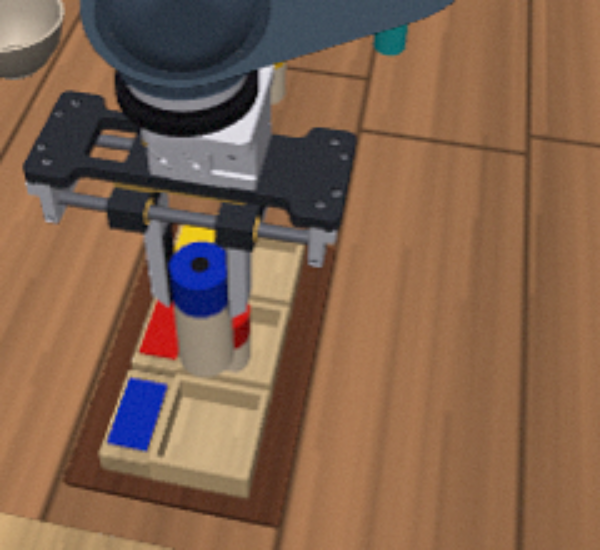

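The post hangs vertically (crop 200,310), centred on the bay at about (502,282), and its underside is at about z=139. It needs to go down about 123 mm, with the last part done slowly.

```bash
python3 -m jog '[0,0,0,-0.03,0,0,0, 0,0,0,-0.06,0,0,0, 0,0,0,-0.085,0,0,0, 0,0,0,-0.105,0,0,0, 0,0,0,-0.115,0,0,0, 0,0,0,-0.117,0,0,0, 0,0,0,-0.117,0,0,0, 0,0,0,-0.117,0,0,0]'; python3 -m jog '[0,0,0,-0.001,0,0,0, 0,0,0,-0.002,0,0,0, 0,0,0,-0.003,0,0,0, 0,0,0,-0.004,0,0,0, 0,0,0,-0.004,0,0,0, 0,0,0,-0.004,0,0,0]'
```

```text
clock: 7.0
position: [504.1, 281.6, 85.5]
tcp_rot: [2.223, 2.218, 0.003]
ft_force: [0.4, -0.4, -2.6]
width: 0.396
grasp_force: 30.0
clock: 7.75
position: [503.4, 281.4, 80.4]
tcp_rot: [-2.224, -2.219, -0.0]
ft_force: [1.2, 1.1, -2.4]
width: 0.401
grasp_force: 30.0
```

```bash
python3 -m jog '[0,0,0,-0.001,0,0,0, 0,0,0,-0.001,0,0,0, 0,0,0,-0.001,0,0,0]';python3 -m jog '[0,0,0,-0.001,0,0,0, 0,0,0,-0.001,0,0,0, 0,0,0,-0.001,0,0,0]';python3 -m jog '[0,0,0,-0.001,0,0,0, 0,0,0,-0.001,0,0,0, 0,0,0,-0.001,0,0,0]'
```

```text
clock: 8.12
position: [503.4, 281.4, 79.4]
tcp_rot: [-2.224, -2.219, 0.0]
ft_force: [0.1, -0.4, -2.4]
width: 0.401
grasp_force: 30.0
clock: 8.5
position: [503.4, 281.3, 78.4]
tcp_rot: [-2.224, -2.219, 0.0]
ft_force: [0.0, -0.2, -2.3]
width: 0.406
grasp_force: 30.0
clock: 8.88
position: [503.4, 281.3, 77.4]
tcp_rot: [-2.224, -2.219, -0.0]
ft_force: [0.7, -0.3, -2.9]
width: 0.4
grasp_force: 30.0
```

```bash
for i in 1 2; do :; done; python3 -m jog '[0,0,0,-0.0005,0,0,0, 0,0,0,-0.0005,0,0,0, 0,0,0,-0.0005,0,0,0]';python3 -m jog '[0,0,0,-0.0005,0,0,0, 0,0,0,-0.0005,0,0,0, 0,0,0,-0.0005,0,0,0]'
```

```text
clock: 9.25
position: [503.4, 281.3, 77.0]
tcp_rot: [2.224, 2.219, 0.0]
ft_force: [1.0, 0.6, -1.7]
width: 0.399
grasp_force: 30.0
clock: 9.62
position: [503.5, 281.4, 76.6]
tcp_rot: [2.224, 2.219, 0.0]
ft_force: [0.7, 0.2, -1.0]
width: 0.4
grasp_force: 30.0
```

```bash
python3 -m jog '[0,0,0,-0.0005,0,0,0, 0,0,0,-0.0005,0,0,0, 0,0,0,-0.0005,0,0,0]';python3 -m jog '[0,0,0,-0.0005,0,0,0, 0,0,0,-0.0005,0,0,0, 0,0,0,-0.0005,0,0,0]'
```

```text
clock: 10.0
position: [503.5, 281.4, 76.6]
tcp_rot: [2.224, 2.219, 0.0]
ft_force: [-2.3, -1.4, 5.7]
width: 0.399
grasp_force: 30.0
clock: 10.38
position: [503.6, 281.5, 76.5]
tcp_rot: [-2.224, -2.219, 0.0]
ft_force: [-4.4, -1.6, 8.4]
width: 0.402
grasp_force: 30.0
```

The post is down on the floor: the upward force is growing and z has stopped falling. I'll back off the last bit of preload, then release gradually and retreat.

```bash
python3 -m jog '[0,0,0,0.0005,0,0,0, 0,0,0,0.0005,0,0,0, 0.45,0,0,0.0005,0,0,0, 0.5,0,0,0.0005,0,0,0, 0.6,0,0,0.0005,0,0,0, 0.75,0,0,0.0005,0,0,0, 0.75,0,0,0.0005,0,0,0, 0.75,0,0,0.0005,0,0,0]'; python3 -m jog '[0.75,0,0,0.02,0,0,0, 0.75,0,0,0.06,0,0,0, 0.75,0,0,0.11,0,0,0, 0.75,0,0,0.16,0,0,0, 0.75,0,-0.06,0.16,0,0,0, 0.75,0,-0.12,0.16,0,0,0, 0.75,0,-0.18,0.16,0,0,0, 0.75,0,-0.24,0.16,0,0,0, 0.75,0,-0.24,0.16,0,0,0, 0.75,0,-0.24,0.16,0,0,0]'
python3 - <<'E'
from m import *
c=grab('side'); cv2.imwrite('pics/s4.png',c['frame'][...,::-1])
for n in('side','top'):
    if n=='top':c=grab('top')
    W=cloud(c);hs=cv2.cvtColor(c['frame'],cv2.COLOR_RGB2HSV)
    s=W[(abs(W[...,2]-116)<5)&(np.hypot(W[...,0]-503,W[...,1]-281)<40)]
    print(n,len(s),s.min(0) if len(s) else 0,s.max(0) if len(s) else 0,np.median(s[:,2]) if len(s) else 0)
E
```

```text
clock: 11.38
position: [503.4, 281.3, 75.9]
tcp_rot: [-2.224, -2.219, 0.0]
ft_force: [-0.4, 0.1, 0.2]
width: 0.752
grasp_force: 0.0
clock: 12.62
position: [503.6, 41.5, 237.1]
tcp_rot: [2.224, 2.218, 0.002]
ft_force: [0.1, -0.1, 0.3]
width: 0.749
grasp_force: 0.0
side 334 [483.54352671 263.90349845 111.18574794] [521.04306417 301.00987383 120.4804821 ] 115.92837436946292
top 114 [487.45588088 279.15871074 111.12216814] [521.15097599 301.80795912 118.67452937] 115.093319166394
```

View pics/s4.png

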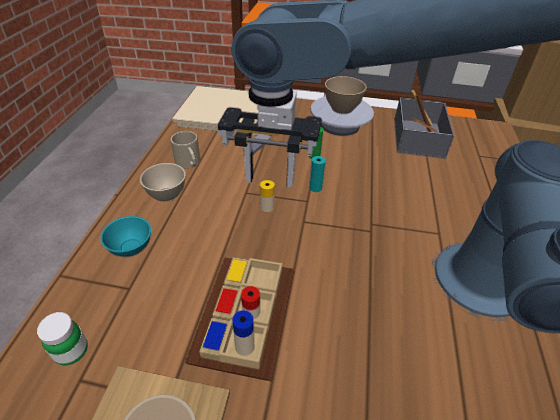

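The blue post stands upright in the blue-tiled slot (pixel 243,335), its top at z≈116 as expected. Red (251,300) and yellow (267,195) are still where they were, and the arm is clear.

```bash
python3 -c "
from station import manip
print(manip.sign_off())"
```

```text
the job is handed in; nothing more can be done
None
```

The blue-ended post was lowered into the blue-tiled slot and stands upright on its floor; the yellow and red posts stayed where they were, and the job was handed in at about 12.7 s with the arm clear.

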